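# Set the tray sealer's click dial and start it

## Robot

A 6-joint arm with a two-finger parallel gripper is mounted at the origin on a cart in front of the work surface, level with it; the furniture and walls round the work are solid. World frame = base frame: x ahead of the robot, y to its left, z up, the work surface at z = 0. Lengths are in m, angles in rad, forces in N, time in s.
With the tool pointing down it reaches from about 0.425 to 0.925 m from the base axis. Payload 12.5 kg.
Tool frame: the origin (TCP) lies between the finger pads; the fingertips stand 17 mm ahead of it and the grasp point (between the pads) lies 2 mm behind it (arm.tcp_to_tips is the distance from the TCP to the fingertips, in m); z points along the fingers, y is the line along which they close (so a half turn about z gives the same grasp; the last joint's range is limited). The gripper opens to 85 mm and grips with 20 to 120 N. Pads are 22 mm wide; open, the fingers measure 114 mm over their backs; the gripper's body (76 mm by 85 mm) begins 54 mm behind the grasp point. The pads swing forward as they close: fully open they stand 13 mm farther back than shut.
Start: joints at [-1.284, 0.491, 1.559, -0, 1.092, -0.106], TCP at [0.239, -0.577, 0.248] pointing down, gripper open.
Joint ranges: [-3.1, 3.1], [-0.84, 2.19], [0.05, 2.79], [-1.13, 4.28], [0.06, 2.93], [-2.69, 2.69]. Speed limits (rad/s): [2.22, 2.22, 2.79, 3.14, 3.14, 3.14].

## Interface

Orientations are given as a rotation vector (axis times angle).
In Python, from station import arm gives the robot as it stands.
- The arm moves only by the tool tcp_steps, called after "Call:" by a JSON object that holds its "method" and its "body". Schema: {"type":"object","properties":{"steps":{"type":"object","properties":{"sx":{"type":"array","items":{"type":"number"},"minItems":1,"maxItems":10},"sy":{"type":"array","items":{"type":"number"},"minItems":1,"maxItems":10},"sz":{"type":"array","items":{"type":"number"},"minItems":1,"maxItems":10},"rx":{"type":"array","items":{"type":"number"},"minItems":1,"maxItems":10},"ry":{"type":"array","items":{"type":"number"},"minItems":1,"maxItems":10},"rz":{"type":"array","items":{"type":"number"},"minItems":1,"maxItems":10}},"additionalProperties":false,"required":["sx","sy","sz","rx","ry","rz"]},"jaw":{"type":"number"},"only":{"type":"string"},"quiet":{"type":"boolean"},"lines":{"type":"string"}},"required":["steps"],"additionalProperties":false}. steps is an object with one list for each field, all of the same length, 1 to 10, a row being the entries at one place: sx, sy, sz (the shift in m), rx, ry, rz (a rotation vector in rad); each row is the pose to reach, as a shift and turn from the pose commanded when the call began, along the tool's axes at that moment; what a row does not reach only later rows make up. A row lasts 1/10 s, in which the tool goes at most 0.05 m and 0.15 rad, less where a joint would pass 70% of its speed; a pose out of reach is approached as far as the arm can. jaw is the finger opening in m, set as the call begins (left out keeps the last). The fingers move at their own pace and stop on an object; the grip force is fixed at half the most. Time passes only in rows, so rows that do not move let the fingers close. The tool returns the time, the measured TCP pose, the force, the opening and the grip force at its end. only (a regular expression) keeps the lines of the reply that match it, lines (a string "A,B") keeps lines A to B, and quiet returns only ok. Input that does not fit is refused with a message, and nothing moves.
- arm.observe(): the state, without advancing time (a new reading comes with each control period).
- arm.capture(name): name is "scene" or "top" or "wrist"; returns a dict with "image" (400x640x3 uint8, red, green, blue), "mtx" (3x3 intrinsics, pixels), "position" and "attitude" of the camera in the world. Camera axes: x right, y up, looking along -z (the intrinsics and any distortion apply to the point x, -y, -z); pixel columns grow to the right and rows downward; lengths in m; the calibration is good to about 2 mm. A picture is of the moment at which its call begins. There is no depth.
- arm.hand_in(): hands the job in; it is judged then, once.
The state is a dict: "t": time; "joint_pos": joint angles; "joint_vel": joint speeds; "effort": joint torques, N m; "position": TCP position; "eef_rot": TCP orientation; "wrist_force": force on the tool from outside, world axes, zero at the start; "wrist_torque": the same for the moment, N m; "grip_width": finger opening in m; "finger_force": force on a finger pad.
Only numpy, scipy, OpenCV 4.12 (cv2) and the standard library are available. Lean on these libraries where they do the work, as an engineer would, in place of code of your own. Each camera call takes 0.05 s, during which the arm holds its last target. There are 200 camera calls.

## Task

Turn the knurled dial of the tray sealer with a fingertip until it clicks into the setting marked by the tall post, so that the dial's black line points at that post. Then press the round start button beside the dial fully down and let it come back up. Do not grip the dial, do not press the button before the dial is set, and leave the things standing round the sealer where they are.

Things in the scene. Friction and masses are not known exactly. Their poses are not given: they have to be found in the camera images.
- sealer: Control box of a tray sealer: fixed steel box 190 (x) x 250 (y) x 55 mm high on the table. Origin at the centre of its underside. In its frame (x away from the robot at yaw 0, y left, z up) the dial's axis is at (0, +35) mm and the start button at (-30, -88) mm, both on the flat top at z = 55 mm.
- dial (a joint): Dial angle about its upright axis, rad, positive counter-clockwise from above; at 0 the black line points along the box's +x. Detents at multiples of 0.419 (24 degrees), stops at +-1.75; starts in the detent -0.419, 0 or +0.419. Leaving a detent takes about 0.07 N m (2 N at 35 mm from the axis); past half a click it snaps into the next one.
- dial_axis (a point): Centre of the dial's flat top, on its axis, 75 mm above the table. The dial is an aluminium disc 104 mm across with a finely knurled rim and flat knurled top (friction about 0.9); its underside is 3 mm and its top 20 mm above the box's top. A closed fingertip pressed on the top with some 5 to 15 N and moved round the axis in an arc takes it along by friction.
- dial_pointer (a point): Point that turns with the dial, in line with the black line on its top, 70 mm from the axis (beyond the rim, which is 52 mm from it), at the height of the dial's top.
- post_tall: Tall dark steel post, 10 mm thick (14 mm foot), 28 mm high, fixed on the box's top behind the dial, 70 mm from the dial's axis; it marks the wanted setting. It stands at the detent +0.838 or -0.838 rad of the dial (48 degrees left or right of the box's +x). Origin at the centre of its foot.
- disc_low: Low dark steel disc, 14 mm across, 4 mm high, fixed likewise at the other of the two places: a setting not wanted now. Origin at the centre of its underside.
- start (a joint): Travel of the start button, m: 0 up, 0.006 fully down; it is sprung and takes 5 N to go fully down. It counts as pressed beyond 0.0045.
- start_top (a point): Centre of the top of the start button, a round grey button 30 mm across in a dark housing on the box's top; it is pressed straight down.
- salt_shaker: Salt shaker, 44 x 44 x 90 mm, loose, upright; leave alone. Origin at the centre of its underside.
- tape_roll: Roll of brown tape lying flat, 96 x 95 x 48 mm, loose; leave alone. Origin at the centre of its underside.
- marker: Marker pen lying on the table, 17 x 135 x 16 mm, loose; leave alone. Origin under its middle.
- pack: Open clear plastic pack of six croquettes, 143 x 159 x 41 mm, loose, left of the sealer; leave alone. Origin at the centre of its underside.
- label_roll: Roll of white paper labels, 81 x 80 x 42 mm, loose; leave alone. Origin at the centre of its underside.

How it is judged:
By the outcome, as a careful person would: the job done as asked, in the order asked, and still so for the second after the job is handed in, with the robot touching nothing.
It also fails if it takes over 58 s, if anything falls off the work surface, if the arm or the gripper's body presses on something with over 40 N, if the wrist force passes 120 N, or if a joint passes its speed limit or range.

## Working session

There is one attempt and no reset: what is moved stays moved. The work goes in short steps, Python scripts to look and compute and a tool call to move; the robot and the scene stay as the last step left them, time stands still between calls to the robot, and variables do not carry over. Pictures are saved under pics/ and viewed, at most 10 in all, crops included, and the job is handed in when it is done.

```bash
ls; mkdir -p pics; python3 - <<'E'
from station import arm
import cv2
for n in("scene","top"):
    c=arm.capture(n); cv2.imwrite(f"pics/{n}0.png",c["image"][:,:,::-1]); print(n,c["mtx"].tolist(),c["position"],c["attitude"],[k for k in c])
s=arm.observe();print(s["t"],s["position"],s["eef_rot"],s["wrist_force"],arm.tcp_to_tips)
E
```

```text
pics
station.py
scene [[381.5721400652873, 0.0, 319.3686537879666], [0.0, 381.5721400652873, 203.8210015805656], [0.0, 0.0, 1.0]] [-0.36222197  0.57947598  0.57842179] [ 0.62426989 -1.22968988 -1.88239345] ['image', 'mtx', 'position', 'attitude']
top [[392.19972179660226, 0.0, 317.35597355427916], [0.0, 392.19972179660226, 198.59573350613132], [0.0, 0.0, 1.0]] [ 0.293948   -0.04860117  1.04669175] [ 0.15485801 -0.16334447 -1.61207541] ['image', 'mtx', 'position', 'attitude']
0.1 [ 0.23918826 -0.57722152  0.24776475] [-3.08018170e+00 -6.12801196e-01  1.33182529e-04] [ 0.19906297 -0.4667304  -0.48903287] 0.017
```

View pics/top0.png

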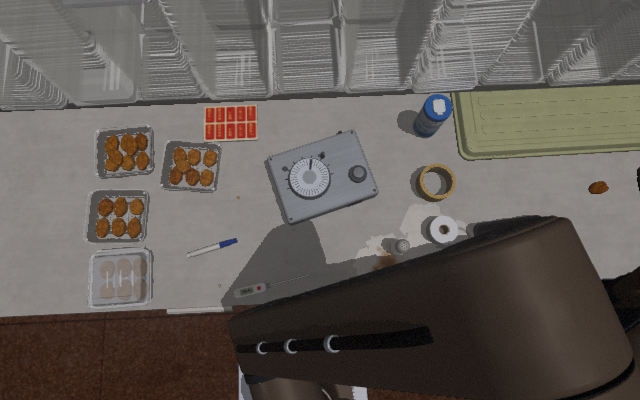

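View pics/scene0.png

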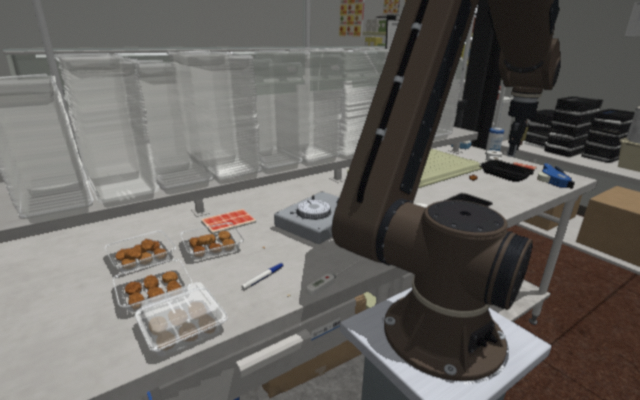

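The top view shows the sealer at about (322,175), the dial near (309,177) and the button near (357,173). I'll enlarge both views.

```bash
python3 - <<'E'
import cv2
a=cv2.imread("pics/top0.png")[120:230,258:388]; a=cv2.resize(a,None,fx=6,fy=6*1.0,interpolation=cv2.INTER_CUBIC)[:600]
cv2.imwrite("pics/topc.png",cv2.resize(cv2.imread("pics/top0.png")[125:225,260:390],None,fx=6,fy=6,interpolation=cv2.INTER_CUBIC))
cv2.imwrite("pics/scenec.png",cv2.resize(cv2.imread("pics/scene0.png")[185:245,270:350],None,fx=10,fy=10,interpolation=cv2.INTER_CUBIC))
E
```

```text
(no output)
```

View pics/topc.png

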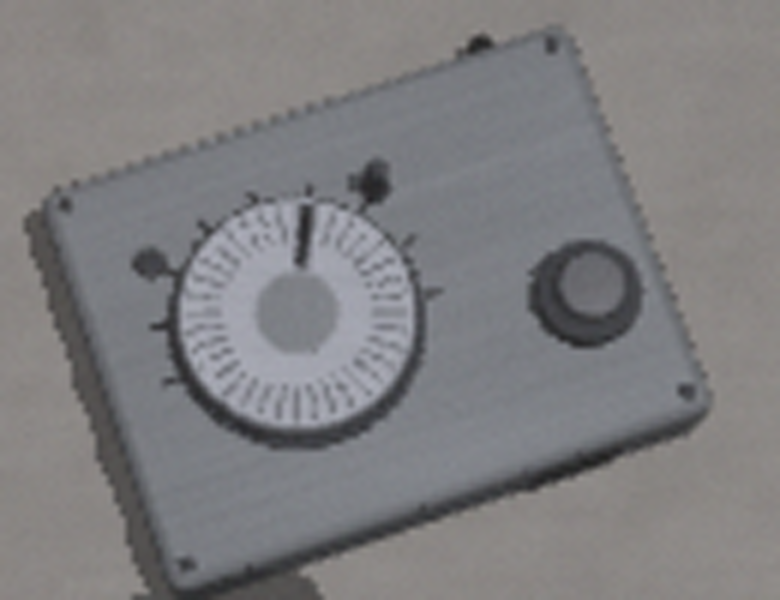

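View pics/scenec.png

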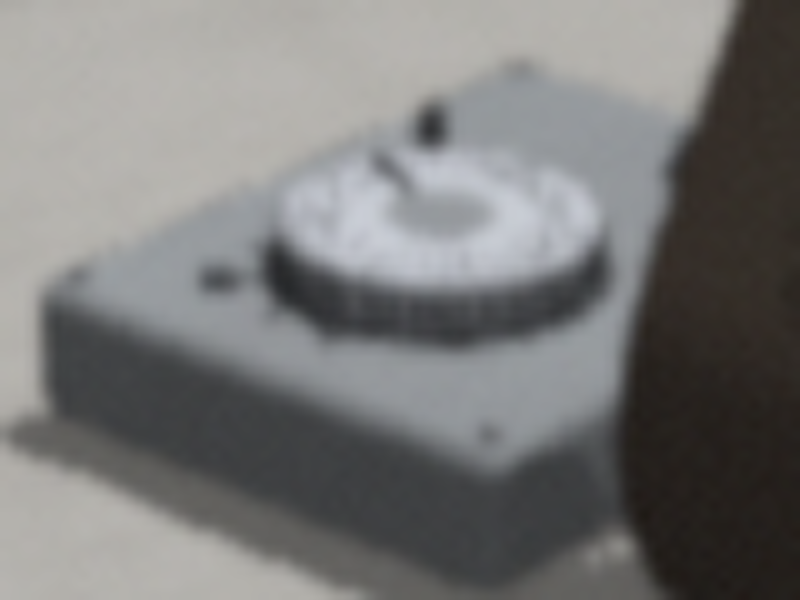

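The tall post is the right one, at crop pixel (375,183), with the low disc at (150,262). The black line points at (305,208), one tick short of the tall post, so the dial sits at -0.419. It needs one click clockwise.

```bash
cat > h.py <<'E'
import numpy as np
from scipy.spatial.transform import Rotation as R
C={"scene":(381.572,319.369,203.821,[-0.36222197,0.57947598,0.57842179],[0.62426989,-1.22968988,-1.88239345]),
"top":(392.2,317.356,198.596,[0.293948,-0.04860117,1.04669175],[0.15485801,-0.16334447,-1.61207541])}
def ray(n,u,v):
    f,cx,cy,p,a=C[n]; return np.array(p),R.from_rotvec(a).apply([(u-cx)/f,-(v-cy)/f,-1])
def atz(n,u,v,z):
    p,d=ray(n,u,v); return p+d*(z-p[2])/d[2]
def tri(a,b):
    (p,d),(q,e)=ray(*a),ray(*b); s=np.linalg.lstsq(np.c_[d,-e],q-p,rcond=None)[0]
    x,y=p+d*s[0],q+e*s[1]; return (x+y)/2,np.linalg.norm(x-y)
E
python3 - <<'E'
from h import *
t=lambda u,v:("top",260+u/6,125+v/6)
s=lambda u,v:("scene",270+u/10,185+v/10)
print("dial tri",tri(t(297,313),s(440,215)), "post top",tri(t(378,170),s(432,105)),"disc",tri(t(150,262),s(220,278)))
D=atz(*t(297,313),.075);print("dial z75",D)
P=dict(line=atz(*t(305,208),.075),post=atz(*t(374,190),.055),disc=atz(*t(150,263),.057),tallT=atz(*t(378,170),.083))
for k,v in P.items(): print(k,v,np.linalg.norm((v-D)[:2]),np.degrees(np.arctan2(*(v-D)[1::-1])))
for z in(.06,.065,.07): print("btn",atz(*t(595,285),z))
cs=np.array([atz(*t(*c),.055)[:2] for c in((65,205),(552,45),(686,391),(185,565))]);print(cs,cs.mean(0))
yaw=np.arctan2(*(cs[0]-cs[3])[::-1]);yb=np.arctan2(*(cs[1]-cs[2])[::-1]);yc=np.arctan2(*(cs[0]-cs[1])[::-1])-np.pi/2;print(np.degrees([yaw,yb,yc]))
yaw=np.mean([yaw,yb,yc]);c,q=np.cos(yaw),np.sin(yaw);M=np.array([[c,-q],[q,c]])
print("model dial",cs.mean(0)+M@[0,.035],"button",cs.mean(0)+M@[-.03,-.088])
for n in(.838,-.838):print("model post",n,D[:2]+.07*np.array([np.cos(yaw+n),np.sin(yaw+n)]),np.degrees(yaw+n))
from station import arm
s=arm.observe(); print(R.from_rotvec(s["eef_rot"]).as_matrix().round(3))
E
```

```text
dial tri (array([ 0.54895814, -0.04134513,  0.07407506]), np.float64(0.0005107631454767721)) post top (array([ 0.60855313, -0.07858371,  0.08221181]), np.float64(7.40024253215475e-05)) disc (array([0.57967536, 0.0218564 , 0.05594892]), np.float64(0.0005772052563841509))
dial z75 [ 0.54888428 -0.04115553  0.075     ]
line [ 0.59529624 -0.04661225  0.075     ] 0.04673163604326147 -6.7055579752110095
post [ 0.60830606 -0.07724042  0.055     ] 0.06952025943052367 -31.268929869451163
disc [0.57910797 0.02202469 0.057     ] 0.07003722070120694 64.43482961047934
tallT [ 0.60827127 -0.0785875   0.083     ] 0.07019947747927396 -32.22347075409245
btn [ 0.55924925 -0.17073115  0.06      ]
btn [ 0.55790485 -0.17011226  0.065     ]
btn [ 0.55656045 -0.16949337  0.07      ]
[[ 0.60783664  0.05863291]
 [ 0.67188136 -0.1598059 ]
 [ 0.51145477 -0.20737378]
 [ 0.44579955  0.01139918]] [ 0.55924308 -0.0742869 ]
[16.25137773 16.51554899 16.34076676]
model dial [ 0.54937916 -0.04070561] button [ 0.55525983 -0.16717465]
model post 0.838 [0.57914891 0.02196381] 64.38309439087193
model post -0.838 [ 0.60847658 -0.07788098] -31.644632073054034
[[ 0.924  0.383 -0.   ]
 [ 0.383 -0.924  0.001]
 [ 0.    -0.001 -1.   ]]
```

Call:
{"method": "tcp_steps", "body": {"steps": {"sx":[0.05,0.09,0.13,0.17,0.21,0.25,0.29,0.33,0.37,0.4],"sy":[-0.04,-0.076,-0.11,-0.145,-0.178,-0.21,-0.245,-0.278,-0.31,-0.34],"sz":[0,0,0,0,0,0,0,0.02,0.04,0.06],"rx":[0,0,0,0,0,0,0,0,0,0],"ry":[0,0,0,0,0,0,0,0,0,0],"rz":[0,0,0,0,0,0,0,0,0,0]}, "jaw": 0}}

```text
t: 1.1
position: [0.4655, -0.1381, 0.2015]
eef_rot: [3.08, 0.613, 0.002]
wrist_force: [0.7, -0.0, -0.6]
grip_width: 0.0001
finger_force: 0.0
```

```bash
python3 - <<'E'
from h import *
from station import arm
s=arm.observe();M=R.from_rotvec(s["eef_rot"]);print(s["t"],s["wrist_force"])
print(M.inv().apply(np.array([.5123,-.0508,.110])-s["position"]))
E
```

```text
1.1 [ 0.72084772 -0.00733046 -0.63327389]
[ 0.07652933 -0.06280783  0.0914877 ]
```

Call:
{"method": "tcp_steps", "body": {"steps": {"sx":[0.03,0.054,0.054,0.054,0.054,0.054,0.054],"sy":[-0.025,-0.042,-0.042,-0.042,-0.042,-0.042,-0.042],"sz":[0.01,0.03,0.06,0.075,0.075,0.075,0.075],"rx":[0,0,0,0,0,0,0],"ry":[0,0,0,0,0,0,0],"rz":[0,0,0,0,0,0,0]}}}

```text
t: 1.8
position: [0.4989, -0.0807, 0.1276]
eef_rot: [3.081, 0.612, 0.002]
wrist_force: [-0.0, -0.7, 0.1]
grip_width: -0.0001
finger_force: 0.0
```

```bash
python3 - <<'E'
from h import *
from station import arm
import cv2
s=arm.observe();M=R.from_rotvec(s["eef_rot"]);print(s["t"],s["wrist_force"])
print(M.inv().apply(np.array([.5123,-.0508,.092])-s["position"]))
c=arm.capture("scene")["image"][160:260,250:370,::-1];cv2.imwrite("pics/s1.png",cv2.resize(c,None,fx=6,fy=6,interpolation=cv2.INTER_CUBIC))
E
```

```text
1.8 [-0.02228351 -0.69507372  0.0892634 ]
[ 0.02382045 -0.02253248  0.03558601]
```

View pics/s1.png

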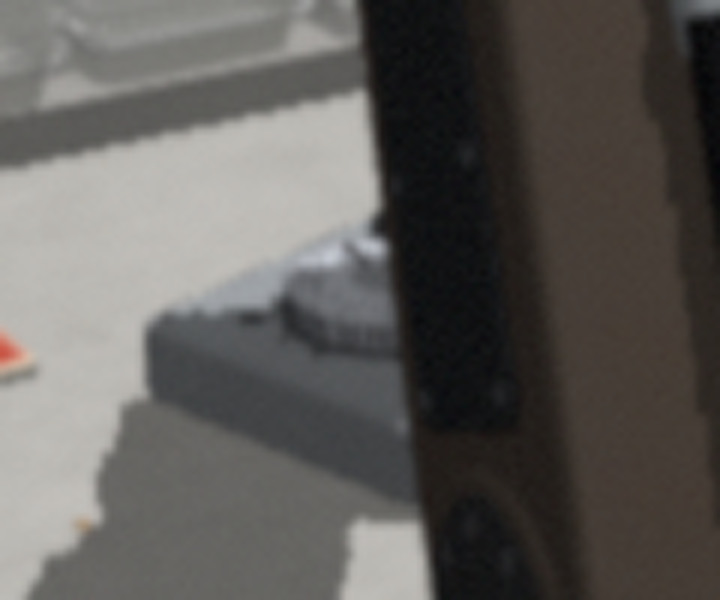

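The arm blocks the scene view here, so I'll check with the top and wrist cameras later. Next I move over the contact point.

Call:
{"method": "tcp_steps", "body": {"steps": {"sx":[0.012,0.024,0.024,0.024,0.024],"sy":[-0.011,-0.022,-0.022,-0.022,-0.022],"sz":[0.01,0.02,0.025,0.025,0.025],"rx":[0,0,0,0,0],"ry":[0,0,0,0,0],"rz":[0,0,0,0,0]}}}

```text
t: 2.35
position: [0.5122, -0.0514, 0.1022]
eef_rot: [3.081, 0.612, 0.001]
wrist_force: [-0.5, 0.6, -0.2]
grip_width: -0.0001
finger_force: 0.0
```

```bash
python3 - <<'E'
from h import *
from station import arm
import cv2
s=arm.observe();M=R.from_rotvec(s["eef_rot"]);print(s["t"],s["wrist_force"])
print(M.inv().apply(np.array([.5123,-.0508,.092])-s["position"]))
c=arm.capture("wrist");print(c["position"],c["attitude"],c["mtx"]);cv2.imwrite("pics/w1.png",c["image"][:,:,::-1])
E
```

```text
2.35 [-0.47065358  0.55489816 -0.20263661]
[ 0.00031433 -0.00051574  0.01016098]
[ 0.58833363 -0.02087744  0.22821331] [-0.28720602  0.19048502 -1.16761695] [[355.08626377   0.         315.58356044]
 [  0.         355.08626377 194.31257943]
 [  0.           0.           1.        ]]
```

View pics/w1.png

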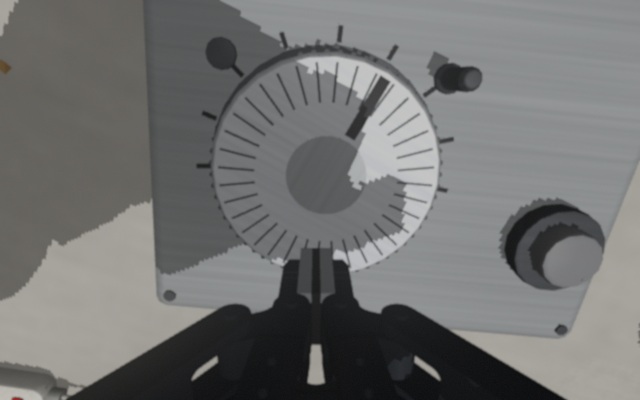

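The wrist view confirms it: dial centre (326,175), line tip (384,80), tall post foot (447,78), low disc (221,53). One clockwise click is needed, and the fingertip is over the near rim. I'll press down gently.

Call:
{"method": "tcp_steps", "body": {"steps": {"sx":[0,0,0,0,0],"sy":[0,0,0,0,0],"sz":[0.005,0.008,0.01,0.011,0.011],"rx":[0,0,0,0,0],"ry":[0,0,0,0,0],"rz":[0,0,0,0,0]}}}

```text
t: 2.9
position: [0.5121, -0.0512, 0.0918]
eef_rot: [3.081, 0.613, 0.0]
wrist_force: [-6.1, -2.1, 18.6]
grip_width: -0.0
finger_force: 9.4
```

Call:
{"method": "tcp_steps", "body": {"steps": {"sx":[0,0.0003,0.0008,0.0018,0.0034,0.0053,0.0064,0.0064],"sy":[0,-0.002,-0.0039,-0.0078,-0.0115,-0.015,-0.0167,-0.0167],"sz":[-0.0003,-0.0003,-0.0003,-0.0003,-0.0003,-0.0003,-0.0003,-0.0003],"rx":[0,0,0,0,0,0,0,0],"ry":[0,0,0,0,0,0,0,0],"rz":[0,0,0,0,0,0,0,0]}}}

```text
t: 3.7
position: [0.5126, -0.033, 0.0919]
eef_rot: [3.08, 0.613, 0.004]
wrist_force: [-0.1, 2.1, 12.1]
grip_width: -0.0001
finger_force: 6.1
```

```bash
python3 - <<'E'
from h import *
from station import arm
import cv2
s=arm.observe();print(s["wrist_force"])
c=arm.capture("wrist");cv2.imwrite("pics/w2.png",c["image"][:,:,::-1])
E
```

```text
[-0.05448681  2.1029768  12.09633838]
```

View pics/w2.png

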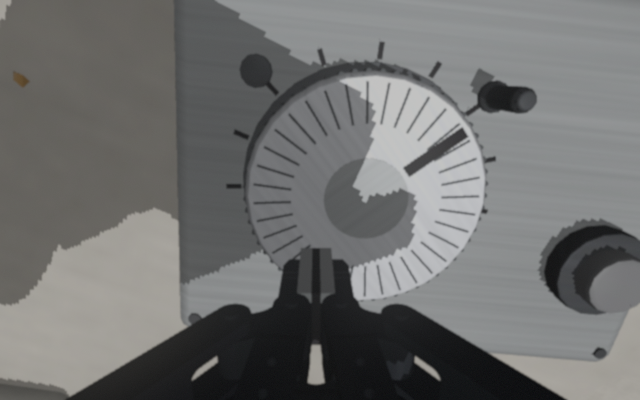

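The line now points at the tall post (line tip (466,133), post (487–523,99)). I lift straight up and recheck.

Call:
{"method": "tcp_steps", "body": {"steps": {"sx":[0,0,0,0,0],"sy":[0,0,0,0,0],"sz":[-0.005,-0.02,-0.04,-0.04,-0.04],"rx":[0,0,0,0,0],"ry":[0,0,0,0,0],"rz":[0,0,0,0,0]}}}

```text
t: 4.25
position: [0.5117, -0.0331, 0.1309]
eef_rot: [3.081, 0.613, 0.001]
wrist_force: [-0.2, 0.4, -0.5]
grip_width: 0.0004
finger_force: 0.0
```

```bash
python3 - <<'E'
from h import *
from station import arm
import cv2
c=arm.capture("wrist");cv2.imwrite("pics/w3.png",c["image"][:,:,::-1])
np.save("w3.npy",np.r_[c["position"],c["attitude"]])
s=arm.observe();M=R.from_rotvec(s["eef_rot"])
print(M.inv().apply(np.array([.556,-.169,.085])-s["position"]))
E
```

```text
[-0.01091068  0.14269611  0.04546401]
```

View pics/w3.png

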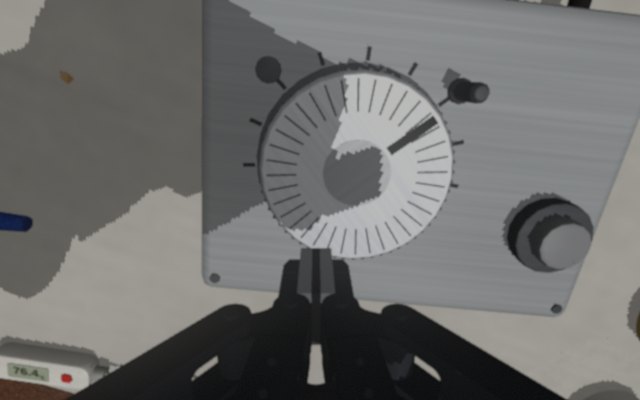

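After release the line runs from (388,151) to (435,121), the dial centre is (357,172) and the button top is (566,245). I'll compute the dial angle and triangulate the button.

```bash
python3 - <<'E'
from h import *
import h
w=np.load("w3.npy");C["w"]=(355.086,315.584,194.313,w[:3],w[3:])
D=atz("w",357,172,.075);print(D)
for p in((388,151),(435,121)):
    v=atz("w",*p,.075)-D;print(np.degrees(np.arctan2(v[1],v[0])),np.linalg.norm(v))
a,b=[atz("w",*p,.075) for p in((388,151),(435,121))];print("line",np.degrees(np.arctan2(*(b-a)[1::-1])))
print(tri(("top",260+595/6,125+285/6),("w",566,245)))
E
```

```text
[ 0.55112083 -0.0416854   0.075     ]
-31.803996776038492 0.01931904243035679
-32.78540029219586 0.046796329078570106
line -33.475278372733065
(array([ 0.55650821, -0.16955165,  0.07398067]), np.float64(0.002220418674092739))
```

The dial reads -31.8 to -33.5° against a post direction of -31.6°, so it is set. Next I move above the button.

Call:
{"method": "tcp_steps", "body": {"steps": {"sx":[-0.003,-0.006,-0.009,-0.011,-0.011,-0.011,-0.011,-0.011],"sy":[0.04,0.08,0.115,0.143,0.143,0.143,0.143,0.143],"sz":[0,0,0,0.005,0.015,0.028,0.028,0.028],"rx":[0,0,0,0,0,0,0,0],"ry":[0,0,0,0,0,0,0,0],"rz":[0,0,0,0,0,0,0,0]}}}

```text
t: 5.1
position: [0.5559, -0.1683, 0.1024]
eef_rot: [-3.08, -0.615, 0.002]
wrist_force: [0.2, -0.1, 0.8]
grip_width: 0.0001
finger_force: 0.0
```

Call:
{"method": "tcp_steps", "body": {"steps": {"sx":[0,0,0,0,0],"sy":[0,0,0,0,0],"sz":[0.004,0.008,0.01,0.012,0.012],"rx":[0,0,0,0,0],"ry":[0,0,0,0,0],"rz":[0,0,0,0,0]}}}

```text
t: 5.6
position: [0.5564, -0.1691, 0.091]
eef_rot: [-3.081, -0.613, -0.0]
wrist_force: [-0.4, 2.6, 2.9]
grip_width: -0.0001
finger_force: 1.6
```

Call:
{"method": "tcp_steps", "body": {"steps": {"sx":[0,0,0,0,0],"sy":[0,0,0,0,0],"sz":[0.001,0.002,0.003,0.004,0.004],"rx":[0,0,0,0,0],"ry":[0,0,0,0,0],"rz":[0,0,0,0,0]}}}

```text
t: 6.1
position: [0.5564, -0.1693, 0.0879]
eef_rot: [3.081, 0.613, 0.001]
wrist_force: [-3.0, 4.6, 13.7]
grip_width: -0.0003
finger_force: 7.1
```

Call:
{"method": "tcp_steps", "body": {"steps": {"sx":[0,0,0],"sy":[0,0,0],"sz":[0.0005,0.0005,0.0005],"rx":[0,0,0],"ry":[0,0,0],"rz":[0,0,0]}}}

```text
t: 6.4
position: [0.5565, -0.1693, 0.0878]
eef_rot: [3.081, 0.613, 0.001]
wrist_force: [-4.5, 4.2, 19.3]
grip_width: 0.0002
finger_force: 9.6
```

Call:
{"method": "tcp_steps", "body": {"steps": {"sx":[0,0,0,0,0,0,0],"sy":[0,0,0,0,0,0,0],"sz":[-0.003,-0.01,-0.03,-0.06,-0.08,-0.08,-0.08],"rx":[0,0,0,0,0,0,0],"ry":[0,0,0,0,0,0,0],"rz":[0,0,0,0,0,0,0]}}}

```text
t: 7.1
position: [0.5562, -0.1695, 0.1663]
eef_rot: [3.081, 0.613, 0.0]
wrist_force: [-1.0, 0.2, -1.0]
grip_width: 0.0003
finger_force: 0.0
```

```bash
python3 - <<'E'
from station import arm
import cv2
c=arm.capture("wrist");cv2.imwrite("pics/w4.png",c["image"][:,:,::-1])
E
```

```text
(no output)
```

View pics/w4.png

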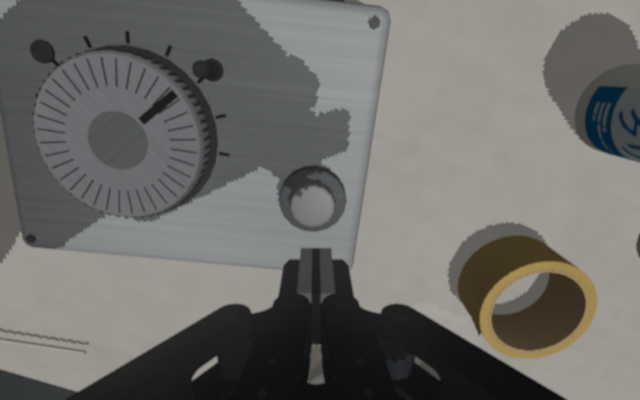

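The button bottomed out (19 N with only 0.1 mm more travel) and has sprung back up, at (312,205). The dial line (175,93) still points at the tall post (208,70), and the arm is clear of everything.

```bash
python3 -c "
from station import arm
print(arm.hand_in())"
```

```text
the job is handed in; nothing more can be done
None
```

I turned the dial one click clockwise so its black line points at the tall post, then pressed the start button fully down and let it come back up, and handed the job in at about 7 s with the robot touching nothing.

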